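# Load the lathe's oil flask and hold it down in its sprung cradle

## Task

Load the lathe's oil flask: stand it in the sprung ring cradle and close its neck with the stopper. Press the closed flask down, together with the ring, until the ring is fully home, and finish while still holding it pressed down there, so that I can fasten the retaining clip. The flask is full, so keep it upright all the time; leave the tool post, the spanner and the spray can where they are.

Things in the scene. Friction and masses are not known exactly. Their poses are not given: they have to be found in the camera images.
- flask: Round aluminium oil flask, loose, standing upright on the bench, about 0.3 kg (varies +-25%). Flat foot 48 mm across, round belly 76 mm across (widest 36 mm above the foot), from 70 mm up a straight open neck 33 mm across outside and 25 mm inside, 118 mm tall in all. Turned about its vertical axis it looks the same. Origin: centre of the underside of the foot; z up along the neck.
- flask_mouth (a point): Centre of the flask's open mouth, at the level of the neck's rim, 118 mm above the foot. The neck's bore is 25 mm wide and 48 mm deep.
- stopper: Dark steel stopper for the flask, loose, about 0.06 kg, standing upright with its plug in the hole of the wooden rest. From the bottom up: plug 21 mm across and 18 mm long with a tapered end; flange 34 mm across, 6 mm thick; round knob 22 mm across and 30 mm tall, the grip. 54 mm tall in all. Origin: centre of the plug's lower end; z up through the knob.
- stopper_flange (a point): Centre of the underside of the stopper's flange, 18 mm above the stopper's origin. It comes to lie on the flask's mouth when the stopper is fully in.
- rest: Fixed wooden block, 70 x 70 x 26 mm, with a hole 25 mm wide in its top that holds the stopper at the start. Origin: centre of its underside, on the bench.
- cradle: Fixed foot of the sprung cradle: grey plate 120 x 120 x 10 mm with a dark collar 72 mm across, its top 35 mm above the bench. The ring rides on a coil spring above it. Origin: centre of the plate's underside, on the bench.
- ring_seat (a point): Centre of the flat floor inside the ring, on which the flask's foot stands; moves down with the ring. 55 mm above the bench when the ring is up, 40 mm when fully down. The ring is a steel cup 90 mm across (96 mm at its flared rim), 81 mm wide inside; its rim stands 25 mm above this floor.
- ring (a joint): How far the ring is pressed down, in m: 0 = up, 0.015 = fully home on the collar. The spring holds it up against the weight of the loaded flask; pressing it fully home takes about 10 to 12 N more with the closed flask in it. It springs back up when let go.
- toolpost: Dark steel tool post, 70 x 70 mm, 62 mm tall with its screws, 1.2 kg, loose bystander. Origin: centre of its underside.
- spanner: Steel spanner 180 mm long lying flat, loose bystander. Origin: on its underside, handle to its -x.
- spraycan: Spray can 66 mm across, 170 mm tall, loose bystander. Origin: centre of its underside.
There are look-alikes about, which are no part of the job. What is shaped like the flask but red is not meant.

How it is judged:
By the outcome, as a careful person would: the job done as asked, in the order asked, and still so for the second after the job is handed in, while the arm keeps its last pose, push and grip.
It also fails if it takes over 64 s, if anything falls off the work surface, if the arm or the gripper's body presses on something with over 40 N, if the wrist force passes 120 N, or if a joint passes its speed limit or range.

## Robot

A 6-joint arm with a two-finger parallel gripper is mounted at the origin on the work surface. World frame = base frame: x ahead of the robot, y to its left, z up, the work surface at z = 0. Lengths are in m, angles in rad, forces in N, time in s.
With the tool pointing down it reaches from about 0.25 to 0.8 m from the base axis. Payload 3.9 kg.
Tool frame: the origin (TCP) lies on the centre line of the jaws, within the pads' length; the fingertips stand 22 mm ahead of it and the grasp point (between the pads) lies 3 mm ahead of it (robot.tcp_to_tips is the distance from the TCP to the fingertips, in m); z points along the fingers, y is the line along which they close (so a half turn about z gives the same grasp; the last joint's range is limited). The gripper opens to 85 mm and grips with 20 to 120 N. Pads are 22 mm wide; open, the fingers measure 114 mm over their backs; the gripper's body (76 mm by 85 mm) begins 54 mm behind the grasp point. The pads swing forward as they close: fully open they stand 13 mm farther back than shut.
Start: joints at [-1.247, 0.26, -0.138, 1.173, 0, 1.571], TCP at [0.167, -0.498, 0.253] pointing down, gripper open.
Joint ranges: [-2.78, 2.78], [-0.83, 1.72], [-1.28, 1.37], [-1.9, 2.12], [-1.57, 1.48], [-3.14, 3.14]. Speed limits (rad/s): [2.57, 2.57, 3.14, 3.14, 3.14, 3.14].

## Interface

Orientations are given as a unit quaternion [x, y, z, w].
In Python, from workcell import status, eyes, robot gives the robot as it stands.
- The arm moves only by the tool apply_moves, never from a script. Its argument "rows" is a list of rows, each an object of numbers: "x", "y", "z": the shift along the tool's x, y, z in m; "rx", "ry", "rz": the turn, a rotation vector about the tool's x, y, z in rad. In form: [{"x": .., "y": .., "z": .., "rx": .., "ry": .., "rz": ..}, ...]. A call has 1 to 20 rows; each row shifts and turns the commanded pose from where the row before left it, along the tool's axes as they then stand; what a row does not reach is not made up. A row lasts 1/10 s, in which the tool goes at most 50 mm and 8.59 degrees, less where a joint would pass 70% of its speed; a pose out of reach is approached as far as the arm can. A call is refused whole if a number of a shift passes 0.05 or a number of a turn 0.15, either way. A call with a gripper value outside its range is refused whole. "gripper" is the gripper command: -1 is shut, 1 is fully open, values between are in proportion, set as the call begins (left out, the last holds). The fingers move at their own pace and stop on an object; "squeeze" is the grip in N (left out, the last holds). Time passes only in rows, so rows that do not move let the fingers close. It gives the time, the measured TCP pose, the force, the opening and the grip force at its end, in the units of the state.
- status.state(): the state, without advancing time (a new reading comes with each control period).
- eyes.grab_frame(name): name is "scene" or "top"; returns a dict with "pixels" (420x560x3 uint8, red, green, blue), "camera_matrix" (3x3 intrinsics, pixels), "rvec" (rotation vector, rad) and "tvec" (3), from world to camera coordinates, as OpenCV has them. Camera axes: x right, y down, z forward; pixel columns grow to the right and rows downward; lengths in m; the calibration is good to about 2 mm. A picture is of the moment at which its call begins. There is no depth.
- robot.close_job(): hands the job in; it is judged then, once.
The state is a dict: "clock": time; "qpos": joint angles; "qvel": joint speeds; "joint_torque": joint torques, N m; "position": TCP position; "eef_rot": TCP orientation; "contact_force": force on the tool from outside, world axes, zero at the start; "moment": the same for the moment, N m; "grip_width": finger opening in m; "grasp_force": force on a finger pad.
Only numpy, scipy, OpenCV 4.12 (cv2) and the standard library are available. Lean on these libraries where they do the work, as an engineer would, in place of code of your own. Each camera call takes 0.05 s, during which the arm holds its last target. There are 200 camera calls.

## Working session

There is one attempt and no reset: what is moved stays moved. The work goes in short steps, Python scripts to look and compute and a tool call to move; the robot and the scene stay as the last step left them, time stands still between calls to the robot, and variables do not carry over. Pictures are saved under pics/ and viewed, at most 10 in all, crops included, and the job is handed in when it is done.

Besides the shell and the picture viewer there is one more tool, called after "Request:" in YAML: its name, and indented under it one key for each argument. apply_moves: Moves the arm, as the interface text tells. Its arguments: {"type":"object","properties":{"rows":{"type":"array","items":{"type":"object","properties":{"x":{"type":"number"},"y":{"type":"number"},"z":{"type":"number"},"rx":{"type":"number"},"ry":{"type":"number"},"rz":{"type":"number"}}}},"gripper":{"type":"number"},"squeeze":{"type":"number"}},"required":["rows"]}

```bash
mkdir -p pics; ls; cat > h.py <<'E'
import numpy as np, cv2
from workcell import status, eyes, robot
def grab(n,save=None):
    f=eyes.grab_frame(n)
    if save: cv2.imwrite('pics/'+save,f['pixels'][:,:,::-1])
    return f
def ray(f,u,v,z):
    R=cv2.Rodrigues(np.array(f['rvec'],float))[0]; t=np.array(f['tvec'],float).ravel()
    c=-R.T@t; d=R.T@np.linalg.inv(np.array(f['camera_matrix']))@[u,v,1.]
    return c+d*(z-c[2])/d[2]
def proj(f,p):
    return cv2.projectPoints(np.array([p],float),np.array(f['rvec'],float),np.array(f['tvec'],float),np.array(f['camera_matrix'],float),None)[0].ravel()
E
python3 - <<'E'
from h import *
a=grab('scene','s0.png');b=grab('top','t0.png')
for f in(a,b):
    R=cv2.Rodrigues(np.array(f['rvec'],float))[0];print(-R.T@np.array(f['tvec']).ravel(),f['camera_matrix'])
print(status.state(),robot.tcp_to_tips)
E
```

```text
pics
[ 1.27532008 -0.21599883  0.59327377] [[420.31054433   0.         279.9286536 ]
 [  0.         420.31054433 209.00847572]
 [  0.           0.           1.        ]]
[0.3468271  0.08859473 1.08787135] [[420.76613559   0.         274.41873925]
 [  0.         420.76613559 210.52548229]
 [  0.           0.           1.        ]]
{'clock': 0.1, 'qpos': array([-1.24700450e+00,  2.60595765e-01, -1.39263105e-01,  1.17272186e+00,
       -3.63128235e-05,  1.57082535e+00]), 'qvel': array([ 0.00028504, -0.00011009,  0.00403315, -0.00108213, -0.00170475,
       -0.00030199]), 'joint_torque': array([ 1.12467460e-03, -4.06508625e+01,  2.54527509e+01,  1.00861266e-02,
        8.17116802e-05,  2.95455372e-06]), 'position': array([ 0.16683633, -0.49715818,  0.25255123]), 'eef_rot': array([ 9.86925399e-01,  1.61175245e-01, -1.61745566e-04, -8.77607037e-04]), 'contact_force': array([-0.58313208,  0.59083787,  0.39531615]), 'moment': array([-0.0376688 , -0.01146261, -0.00357968]), 'grasp_force': 0.0, 'grip_width': 0.0856564671771542} 0.022
```

View pics/s0.png

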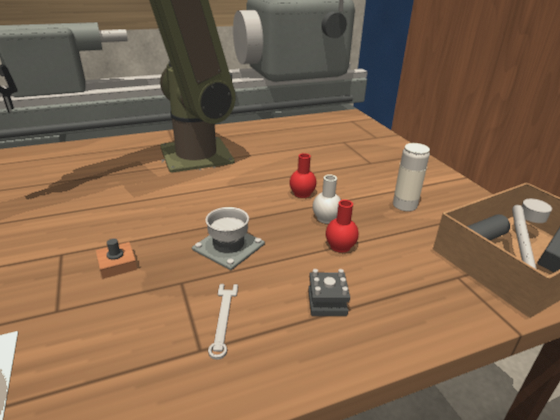

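View pics/t0.png

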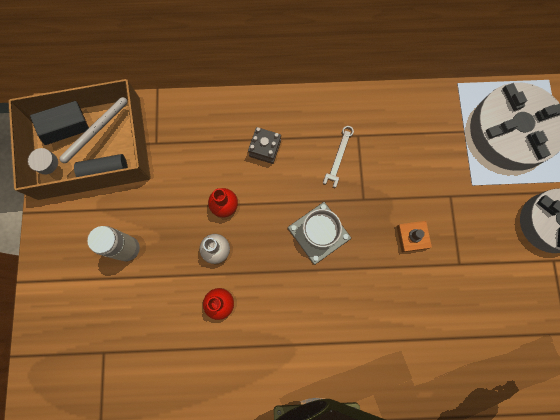

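The silver flask is at top (214,249) and scene (327,205). The two red look-alikes are at top (222,202) and (218,304), scene (342,233) and (303,183). The cradle is at top (320,230) and the stopper in its rest at top (415,237). The unpainted aluminium one fits the description, because the red ones are excluded. I'll confirm that in an enlarged crop.

```bash
python3 - <<'E'
from h import *
a=grab('scene');b=grab('top')
def crop(f,x,y,w,k=5):
    return cv2.resize(f['pixels'][y:y+w,x:x+w,::-1],(w*k,w*k),interpolation=cv2.INTER_CUBIC)
s=lambda f,x,y:cv2.resize(crop(f,x,y,76),(266,290))
im=np.vstack([np.hstack([s(b,178,212),s(b,282,194),s(b,378,200)]),np.hstack([s(a,290,165),s(a,190,195),s(a,78,225)])])
cv2.imwrite('pics/c1.png',im)
# masks
for n,f,(x,y,w,h) in[('flask top',b,(190,228,50,45)),('flask scn',a,(308,172,38,55)),('ring top',b,(290,202,62,60)),('stop top',b,(395,218,40,38)),('stop scn',a,(95,235,45,40))]:
    c=f['pixels'][y:y+h,x:x+w]; hsv=cv2.cvtColor(c,cv2.COLOR_RGB2HSV)
    m=((hsv[:,:,1]<70)&(hsv[:,:,2]>60)).astype(np.uint8) if 'stop' not in n else (hsv[:,:,2]<110).astype(np.uint8)*(hsv[:,:,1]<110).astype(np.uint8)
    k,l,st,ce=cv2.connectedComponentsWithStats(m)
    i=1+np.argmax(st[1:,4]); print(n,st[i]+[x,y,0,0,0],ce[i]+[x,y])
E
```

```text
flask top [200 234  30  30 684] [214.26754386 248.34795322]
flask scn [313 174  27  50 875] [326.66285714 200.48228571]
ring top [ 290  202   61   60 2071] [319.2293578  232.36021246]
stop top [409 229  15  13 120] [416.30833333 234.83333333]
stop scn [107 239  16  20 239] [113.70292887 249.42677824]
```

View pics/c1.png

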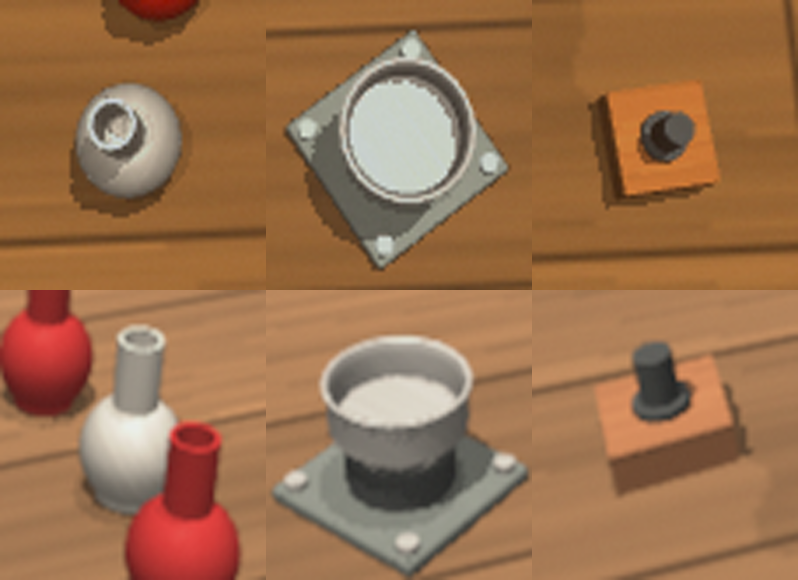

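```bash
python3 - <<'E'
from h import *
a=grab('scene');b=grab('top')
o=.4
for n,z,t,s in[('mouth',.118,(210.3,244.5),(330.3,178.1)),('belly',.036,(214.5,248.5),None),('rim',.080,(322.4,228.1),(227.4,218)),('knob',.062,(420,234.3),(112.6,241.2))]:
    print(n,ray(b,t[0]-o,t[1]-o,z).round(4), ray(a,s[0]-o,s[1]-o,z).round(4) if s else '')
# spray can, toolpost, spanner
for n,z,t in[('can top',.17,(101,239)),('red1 mouth',.118,(219,197)),('red2',.118,(214,303)),('toolpost',.06,(264,143)),('spanner jaw',0,(331,182))]: print(n,ray(b,*t,z).round(3))
E
```

```text
mouth [0.4826 0.2348 0.118 ] [0.4844 0.2337 0.118 ]
belly [0.4836 0.2367 0.036 ] 
rim [ 0.5173 -0.0319  0.08  ] [ 0.5164 -0.0328  0.08  ]
knob [ 0.4954 -0.2732  0.062 ] [ 0.4966 -0.2741  0.062 ]
can top [0.496 0.466 0.17 ]
red1 mouth [0.594 0.212 0.118]
red2 [0.349 0.226 0.118]
toolpost [0.749 0.102 0.06 ]
spanner jaw [ 0.654 -0.073  0.   ]
```

Request:
apply_moves:
  rows:
    - {"rz":0.108}
    - {"rz":0.108}
    - {"rz":0.108}
    - {}
  gripper: 1
  squeeze: 50

```text
$.rows[0]: bad value
```

```bash
cat >> h.py <<'E'
from scipy.spatial.transform import Rotation as Ro
def go(x,y,z):
    s=status.state();R=Ro.from_quat(s['eef_rot'])
    print('clock',s['clock'],'pos',s['position'].round(4),'q',s['qpos'].round(3),'F',s['contact_force'].round(1),'grip',round(s['grip_width'],4),round(s['grasp_force'],1))
    print('R',R.as_matrix().round(3).tolist())
    print('shift in tool',R.inv().apply(np.array([x,y,z])-s['position']).round(4))
E
python3 -c "
from h import *
go(.4835,.2345,.2)"
```

```text
clock 0.3 pos [ 0.167  -0.4975  0.253 ] q [-1.247  0.26  -0.139  1.173 -0.     1.571] F [ 0.4 -0.3  0. ] grip 0.0856 0.0
R [[0.948, 0.318, -0.0], [0.318, -0.948, 0.001], [-0.0, -0.001, -1.0]]
shift in tool [ 0.533  -0.5932  0.0534]
```

Request:
apply_moves:
  rows:
    - {"x":0,"y":0,"z":0,"rx":0,"ry":0,"rz":0.108}
    - {"x":0,"y":0,"z":0,"rx":0,"ry":0,"rz":0.108}
    - {"x":0,"y":0,"z":0,"rx":0,"ry":0,"rz":0.108}
    - {"x":0,"y":0,"z":0,"rx":0,"ry":0,"rz":0}
  gripper: 1
  squeeze: 50

```text
clock: 0.7
position: [0.167, -0.4977, 0.2532]
eef_rot: [1.0, -0.0, -0.0, -0.0]
contact_force: [-1.0, 0.1, 0.7]
grip_width: 0.0857
grasp_force: 0.0
```

```bash
python3 -c "
from h import *
go(.4835,.2345,.2)"
```

```text
clock 0.7 pos [ 0.167  -0.4977  0.2532] q [-1.247  0.26  -0.138  1.173  0.     1.895] F [-1.   0.1  0.7] grip 0.0857 0.0
R [[1.0, -0.0, -0.0], [-0.0, -1.0, 0.0], [-0.0, -0.0, -1.0]]
shift in tool [ 0.3165 -0.7322  0.0533]
```

Request:
apply_moves:
  rows:
    - {"x":0,"y":0,"z":0,"rx":0,"ry":0,"rz":-0.149}
    - {"x":0,"y":0,"z":0,"rx":0,"ry":0,"rz":-0.149}
    - {"x":0,"y":0,"z":0,"rx":0,"ry":0,"rz":-0.149}
    - {"x":0,"y":0,"z":0,"rx":0,"ry":0,"rz":-0.149}
    - {"x":0,"y":0,"z":0,"rx":0,"ry":0,"rz":-0.149}
    - {"x":0,"y":0,"z":0,"rx":0,"ry":0,"rz":-0.149}
    - {"x":0,"y":0,"z":0,"rx":0,"ry":0,"rz":-0.149}
    - {"x":0,"y":0,"z":0,"rx":0,"ry":0,"rz":-0.149}
    - {"x":0,"y":0,"z":0,"rx":0,"ry":0,"rz":-0.149}
    - {"x":0,"y":0,"z":0,"rx":0,"ry":0,"rz":-0.149}
    - {"x":0,"y":0,"z":0,"rx":0,"ry":0,"rz":-0.149}
    - {"x":0,"y":0,"z":0,"rx":0,"ry":0,"rz":-0.149}
    - {"x":0,"y":0,"z":0,"rx":0,"ry":0,"rz":-0.149}
    - {"x":0,"y":0,"z":0,"rx":0,"ry":0,"rz":-0.149}
    - {"x":0,"y":0,"z":0,"rx":0,"ry":0,"rz":-0.149}
    - {"x":0,"y":0,"z":0,"rx":0,"ry":0,"rz":-0.149}
    - {"x":0,"y":0,"z":0,"rx":0,"ry":0,"rz":-0.149}
    - {"x":0,"y":0,"z":0,"rx":0,"ry":0,"rz":-0.149}
    - {"x":0,"y":0,"z":0,"rx":0,"ry":0,"rz":-0.149}
    - {"x":0,"y":0,"z":0,"rx":0,"ry":0,"rz":-0.149}

```text
clock: 2.7
position: [0.167, -0.4977, 0.2532]
eef_rot: [0.076, 0.997, 0.0, -0.0]
contact_force: [0.7, 0.1, -0.1]
grip_width: 0.0852
grasp_force: 0.0
```

Request:
apply_moves:
  rows:
    - {"x":0,"y":0,"z":0,"rx":0,"ry":0,"rz":-0.081}
    - {"x":0,"y":0,"z":0,"rx":0,"ry":0,"rz":-0.081}
    - {"x":-0.0198,"y":0.0458,"z":0,"rx":0,"ry":0,"rz":0}
    - {"x":-0.0198,"y":0.0458,"z":0,"rx":0,"ry":0,"rz":0}
    - {"x":-0.0198,"y":0.0458,"z":0,"rx":0,"ry":0,"rz":0}
    - {"x":-0.0198,"y":0.0458,"z":0,"rx":0,"ry":0,"rz":0}
    - {"x":-0.0198,"y":0.0458,"z":0,"rx":0,"ry":0,"rz":0}
    - {"x":-0.0198,"y":0.0458,"z":0,"rx":0,"ry":0,"rz":0}
    - {"x":-0.0198,"y":0.0458,"z":0,"rx":0,"ry":0,"rz":0}
    - {"x":-0.0198,"y":0.0458,"z":0,"rx":0,"ry":0,"rz":0}
    - {"x":-0.0198,"y":0.0458,"z":0,"rx":0,"ry":0,"rz":0}
    - {"x":-0.0198,"y":0.0458,"z":0,"rx":0,"ry":0,"rz":0}
    - {"x":-0.0198,"y":0.0458,"z":0,"rx":0,"ry":0,"rz":0}
    - {"x":-0.0198,"y":0.0458,"z":0,"rx":0,"ry":0,"rz":0}
    - {"x":-0.0198,"y":0.0458,"z":0,"rx":0,"ry":0,"rz":0}
    - {"x":-0.0198,"y":0.0458,"z":0,"rx":0,"ry":0,"rz":0}
    - {"x":0,"y":0,"z":0,"rx":0,"ry":0,"rz":0}

```text
clock: 4.4
position: [0.4468, 0.1488, 0.2532]
eef_rot: [-0.005, 1.0, 0.001, 0.001]
contact_force: [1.3, -0.7, 0.9]
grip_width: 0.0852
grasp_force: 0.0
```

```bash
python3 -c "
from h import *
go(.4835,.2345,.103)"
```

```text
clock 4.4 pos [0.4468 0.1488 0.2532] q [ 0.32   0.165 -0.263  1.139  0.002  0.311] F [ 1.3 -0.7  0.9] grip 0.0852 0.0
R [[-1.0, -0.009, 0.003], [-0.009, 1.0, 0.003], [-0.003, 0.003, -1.0]]
shift in tool [-0.0371  0.085   0.1505]
```

Request:
apply_moves:
  rows:
    - {"x":-0.0124,"y":0.0283,"z":0,"rx":0,"ry":0,"rz":0}
    - {"x":-0.0124,"y":0.0283,"z":0,"rx":0,"ry":0,"rz":0}
    - {"x":-0.0124,"y":0.0283,"z":0,"rx":0,"ry":0,"rz":0}
    - {"x":0,"y":0,"z":0.03,"rx":0,"ry":0,"rz":0}
    - {"x":0,"y":0,"z":0.03,"rx":0,"ry":0,"rz":0}
    - {"x":0,"y":0,"z":0,"rx":0,"ry":0,"rz":0}

```text
clock: 5.0
position: [0.4783, 0.2267, 0.1895]
eef_rot: [-0.001, 1.0, -0.002, -0.004]
contact_force: [-0.4, 0.1, -0.7]
grip_width: 0.0858
grasp_force: 0.0
```

```bash
python3 -c "
from h import *
go(.4835,.2345,.103)
f=grab('scene'); print(proj(f,[.4835,.2345,.118]))
cv2.imwrite('pics/s1.png',cv2.resize(f['pixels'][90:240,250:400,::-1],(600,600)))"
```

```text
clock 5.0 pos [0.4783 0.2267 0.1895] q [ 0.443  0.309 -0.241  1.03  -0.     0.441] F [-0.4  0.1 -0.7] grip 0.0858 0.0
R [[-1.0, -0.002, -0.008], [-0.002, 1.0, -0.004], [0.008, -0.004, -1.0]]
shift in tool [-0.0059  0.0081  0.0864]
[330.05173339 177.4889332 ]
```

View pics/s1.png

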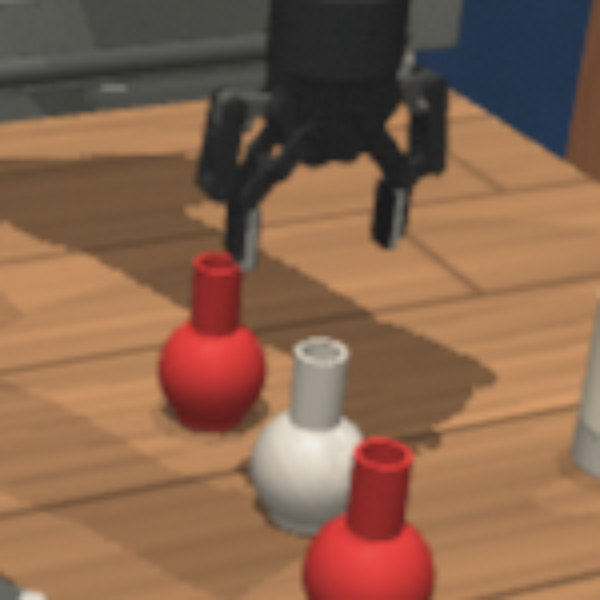

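The crop shows the open gripper above the silver flask (mouth at crop (320,352)). The fingers, at crop (242,230) and (390,215), straddle it, and both red flasks are clear. I'll let the arm settle and then descend.

Request:
apply_moves:
  rows:
    - {"x":0,"y":0,"z":0,"rx":0,"ry":0,"rz":0}
    - {"x":0,"y":0,"z":0,"rx":0,"ry":0,"rz":0}

```text
clock: 5.25
position: [0.4824, 0.2286, 0.1952]
eef_rot: [-0.0, 1.0, 0.001, 0.001]
contact_force: [0.5, 0.6, 0.0]
grip_width: 0.0854
grasp_force: 0.0
```

```bash
python3 -c "
from h import *
go(.4835,.2345,.103)"
```

```text
clock 5.25 pos [0.4824 0.2286 0.1952] q [ 0.443  0.304 -0.232  1.032 -0.     0.442] F [0.5 0.6 0. ] grip 0.0854 0.0
R [[-1.0, -0.0, 0.003], [-0.0, 1.0, 0.001], [-0.003, 0.001, -1.0]]
shift in tool [-0.0008  0.0058  0.0922]
```

Request:
apply_moves:
  rows:
    - {"x":-0.001,"y":0.006,"z":0.012,"rx":0,"ry":0,"rz":0}
    - {"x":0,"y":0,"z":0.02,"rx":0,"ry":0,"rz":0}
    - {"x":0,"y":0,"z":0.02,"rx":0,"ry":0,"rz":0}
    - {"x":0,"y":0,"z":0.02,"rx":0,"ry":0,"rz":0}
    - {"x":0,"y":0,"z":0.012,"rx":0,"ry":0,"rz":0}
    - {"x":0,"y":0,"z":0.007,"rx":0,"ry":0,"rz":0}
    - {"x":0,"y":0,"z":0,"rx":0,"ry":0,"rz":0}
    - {"x":0,"y":0,"z":0,"rx":0,"ry":0,"rz":0}

```text
clock: 6.05
position: [0.4828, 0.2347, 0.1029]
eef_rot: [-0.0, 1.0, 0.0, 0.0]
contact_force: [-0.0, 0.0, 0.8]
grip_width: 0.0851
grasp_force: 0.0
```

Request:
apply_moves:
  rows:
    - {"x":0,"y":0,"z":0,"rx":0,"ry":0,"rz":0}
    - {"x":0,"y":0,"z":0,"rx":0,"ry":0,"rz":0}
    - {"x":0,"y":0,"z":0,"rx":0,"ry":0,"rz":0}
    - {"x":0,"y":0,"z":0,"rx":0,"ry":0,"rz":0}
    - {"x":0,"y":0,"z":0,"rx":0,"ry":0,"rz":0}
    - {"x":0,"y":0,"z":0,"rx":0,"ry":0,"rz":0}
    - {"x":0,"y":0,"z":0,"rx":0,"ry":0,"rz":0}
    - {"x":0,"y":0,"z":0,"rx":0,"ry":0,"rz":0}
  gripper: -1
  squeeze: 40

```text
clock: 6.85
position: [0.4827, 0.2348, 0.1029]
eef_rot: [-0.0, 1.0, 0.0, 0.0]
contact_force: [0.4, 1.2, 5.5]
grip_width: 0.0327
grasp_force: 39.9
```

```bash
python3 -c "
from h import *
go(.4835,.2345,.103)"
```

```text
clock 6.85 pos [0.4827 0.2348 0.1029] q [ 0.453  0.388 -0.37   0.812  0.     0.452] F [0.4 1.2 5.5] grip 0.0327 39.9
R [[-1.0, -0.0, 0.001], [-0.0, 1.0, 0.001], [-0.001, 0.001, -1.0]]
shift in tool [-0.0008 -0.0003 -0.0001]
```

Request:
apply_moves:
  rows:
    - {"x":0,"y":0,"z":-0.008,"rx":0,"ry":0,"rz":0}
    - {"x":0,"y":0,"z":-0.016,"rx":0,"ry":0,"rz":0}
    - {"x":0,"y":0,"z":-0.022,"rx":0,"ry":0,"rz":0}
    - {"x":0,"y":0,"z":-0.022,"rx":0,"ry":0,"rz":0}
    - {"x":0,"y":0,"z":-0.022,"rx":0,"ry":0,"rz":0}
    - {"x":0,"y":0,"z":-0.02,"rx":0,"ry":0,"rz":0}
    - {"x":0,"y":0,"z":-0.01,"rx":0,"ry":0,"rz":0}
    - {"x":-0.001,"y":-0.009,"z":0,"rx":0,"ry":0,"rz":0}
    - {"x":-0.002,"y":-0.018,"z":0,"rx":0,"ry":0,"rz":0}
    - {"x":-0.004,"y":-0.03,"z":0,"rx":0,"ry":0,"rz":0}
    - {"x":-0.004,"y":-0.03,"z":0,"rx":0,"ry":0,"rz":0}
    - {"x":-0.004,"y":-0.03,"z":0,"rx":0,"ry":0,"rz":0}
    - {"x":-0.004,"y":-0.03,"z":0,"rx":0,"ry":0,"rz":0}
    - {"x":-0.004,"y":-0.03,"z":0,"rx":0,"ry":0,"rz":0}
    - {"x":-0.004,"y":-0.03,"z":0,"rx":0,"ry":0,"rz":0}
    - {"x":-0.004,"y":-0.03,"z":0,"rx":0,"ry":0,"rz":0}
    - {"x":-0.002,"y":-0.018,"z":0,"rx":0,"ry":0,"rz":0}
    - {"x":-0.001,"y":-0.009,"z":0,"rx":0,"ry":0,"rz":0}
    - {"x":0,"y":0,"z":0,"rx":0,"ry":0,"rz":0}
    - {"x":0,"y":0,"z":0,"rx":0,"ry":0,"rz":0}

```text
clock: 8.85
position: [0.5157, -0.0291, 0.2216]
eef_rot: [-0.0, 1.0, 0.0, -0.001]
contact_force: [0.9, -0.2, -3.9]
grip_width: 0.0332
grasp_force: 40.5
```

```bash
python3 -c "
from h import *
go(.517,-.0323,.158)
f=grab('scene');g=grab('top')
A=cv2.resize(f['pixels'][130:280,155:305,::-1],(400,600));B=cv2.resize(g['pixels'][155:305,245:395,::-1],(400,600))
cv2.imwrite('pics/s2.png',np.hstack([A,B]))"
```

```text
clock 8.85 pos [ 0.5157 -0.0291  0.2216] q [-5.700e-02  2.630e-01 -2.190e-01  1.091e+00  1.000e-03 -5.700e-02] F [ 0.9 -0.2 -3.9] grip 0.0332 40.5
R [[-1.0, -0.0, -0.002], [-0.0, 1.0, 0.001], [0.002, 0.001, -1.0]]
shift in tool [-0.0014 -0.0032  0.0636]
```

View pics/s2.png

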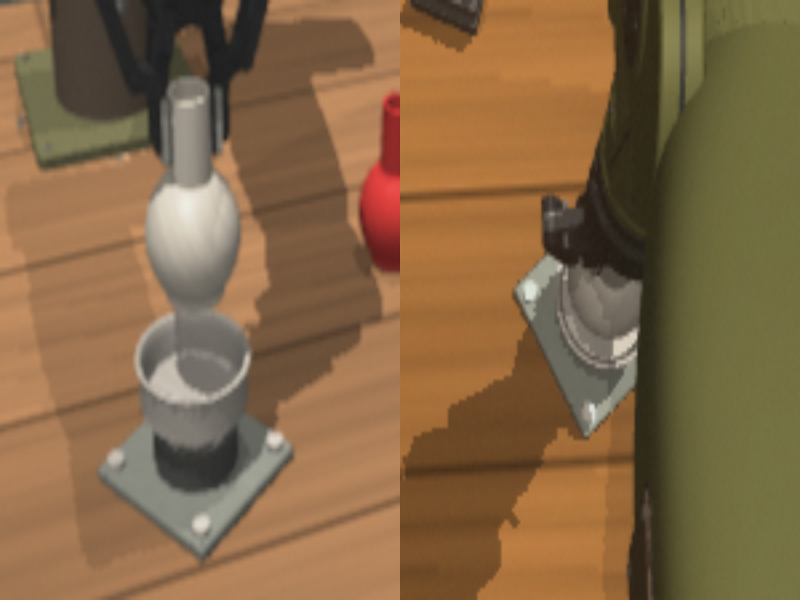

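The flask hangs upright above the ring: foot at crop (195,310), ring rim centre at (192,355). I'll correct by 1.4 mm and 3.2 mm, then lower it slowly.

Request:
apply_moves:
  rows:
    - {"x":-0.001,"y":-0.003,"z":0,"rx":0,"ry":0,"rz":0}
    - {"x":0,"y":0,"z":0.008,"rx":0,"ry":0,"rz":0}
    - {"x":0,"y":0,"z":0.01,"rx":0,"ry":0,"rz":0}
    - {"x":0,"y":0,"z":0.01,"rx":0,"ry":0,"rz":0}
    - {"x":0,"y":0,"z":0.01,"rx":0,"ry":0,"rz":0}
    - {"x":0,"y":0,"z":0.008,"rx":0,"ry":0,"rz":0}
    - {"x":0,"y":0,"z":0.006,"rx":0,"ry":0,"rz":0}
    - {"x":0,"y":0,"z":0.006,"rx":0,"ry":0,"rz":0}
    - {"x":0,"y":0,"z":0.004,"rx":0,"ry":0,"rz":0}
    - {"x":0,"y":0,"z":0,"rx":0,"ry":0,"rz":0}
    - {"x":0,"y":0,"z":0,"rx":0,"ry":0,"rz":0}

```text
clock: 10.05
position: [0.5175, -0.0326, 0.1605]
eef_rot: [-0.0, 1.0, -0.0, 0.0]
contact_force: [-0.1, -0.1, -2.9]
grip_width: 0.0327
grasp_force: 40.5
```

```bash
python3 -c "
from h import *
go(.517,-.0323,.158)"
```

```text
clock 10.05 pos [ 0.5175 -0.0326  0.1605] q [-0.063  0.307 -0.325  0.938  0.    -0.063] F [-0.1 -0.1 -2.9] grip 0.0327 40.5
R [[-1.0, -0.0, 0.0], [-0.0, 1.0, -0.0], [-0.0, -0.0, -1.0]]
shift in tool [0.0005 0.0003 0.0025]
```

Request:
apply_moves:
  rows:
    - {"x":0.001,"y":0,"z":0.002,"rx":0,"ry":0,"rz":0}
    - {"x":0,"y":0,"z":0.002,"rx":0,"ry":0,"rz":0}
    - {"x":0,"y":0,"z":0,"rx":0,"ry":0,"rz":0}
    - {"x":0,"y":0,"z":0,"rx":0,"ry":0,"rz":0}

```text
clock: 10.45
position: [0.5168, -0.0325, 0.1572]
eef_rot: [-0.0, 1.0, -0.0, 0.001]
contact_force: [-1.2, 0.0, 3.5]
grip_width: 0.0327
grasp_force: 41.1
```

Request:
apply_moves:
  rows:
    - {"x":0,"y":0,"z":0,"rx":0,"ry":0,"rz":0}
    - {"x":0,"y":0,"z":0,"rx":0,"ry":0,"rz":0}
    - {"x":0,"y":0,"z":0,"rx":0,"ry":0,"rz":0}
    - {"x":0,"y":0,"z":0,"rx":0,"ry":0,"rz":0}
    - {"x":0,"y":0,"z":0,"rx":0,"ry":0,"rz":0}
    - {"x":0,"y":0,"z":-0.01,"rx":0,"ry":0,"rz":0}
    - {"x":0,"y":0,"z":-0.02,"rx":0,"ry":0,"rz":0}
    - {"x":0,"y":0,"z":-0.03,"rx":0,"ry":0,"rz":0}
    - {"x":0,"y":0,"z":-0.03,"rx":0,"ry":0,"rz":0}
    - {"x":0,"y":0,"z":-0.01,"rx":0,"ry":0,"rz":0}
    - {"x":0,"y":0,"z":0,"rx":0,"ry":0,"rz":0}
  gripper: 0.5

```text
clock: 11.55
position: [0.5176, -0.0326, 0.2583]
eef_rot: [-0.0, 1.0, -0.0, 0.002]
contact_force: [-0.1, -0.1, -0.1]
grip_width: 0.064
grasp_force: 0.0
```

```bash
python3 -c "
from h import *
go(.496,-.2737,.2)"
```

```text
clock 11.55 pos [ 0.5176 -0.0326  0.2583] q [-0.063  0.244 -0.147  1.176 -0.    -0.063] F [-0.1 -0.1 -0.1] grip 0.064 0.0
R [[-1.0, -0.0, 0.004], [-0.0, 1.0, -0.0], [-0.004, -0.0, -1.0]]
shift in tool [ 0.0219 -0.2411  0.0583]
```

Request:
apply_moves:
  rows:
    - {"x":0.0036,"y":-0.0402,"z":0,"rx":0,"ry":0,"rz":0}
    - {"x":0.0036,"y":-0.0402,"z":0,"rx":0,"ry":0,"rz":0}
    - {"x":0.0036,"y":-0.0402,"z":0,"rx":0,"ry":0,"rz":0}
    - {"x":0.0036,"y":-0.0402,"z":0,"rx":0,"ry":0,"rz":0}
    - {"x":0.0036,"y":-0.0402,"z":0,"rx":0,"ry":0,"rz":0}
    - {"x":0.0036,"y":-0.0402,"z":0,"rx":0,"ry":0,"rz":0}
    - {"x":0,"y":0,"z":0.025,"rx":0,"ry":0,"rz":0}
    - {"x":0,"y":0,"z":0.03,"rx":0,"ry":0,"rz":0}
    - {"x":0,"y":0,"z":0.03,"rx":0,"ry":0,"rz":0}
    - {"x":0,"y":0,"z":0.03,"rx":0,"ry":0,"rz":0}
    - {"x":0,"y":0,"z":0.015,"rx":0,"ry":0,"rz":0}
    - {"x":0,"y":0,"z":0,"rx":0,"ry":0,"rz":0}
    - {"x":0,"y":0,"z":0,"rx":0,"ry":0,"rz":0}

```text
clock: 12.85
position: [0.4941, -0.2734, 0.1254]
eef_rot: [-0.0, 1.0, 0.001, -0.001]
contact_force: [0.7, 0.2, -0.0]
grip_width: 0.0639
grasp_force: 0.0
```

```bash
python3 -c "
from h import *
go(.496,-.2737,.058)
f=grab('scene');g=grab('top')
A=cv2.resize(f['pixels'][165:285,60:180,::-1],(400,600));B=cv2.resize(g['pixels'][180:280,270:370,::-1],(400,600))
C=cv2.resize(f['pixels'][130:280,155:305,::-1],(400,600))
cv2.imwrite('pics/s3.png',cv2.resize(np.hstack([A,C,B]),(800,400)))"
```

```text
clock 12.85 pos [ 0.4941 -0.2734  0.1254] q [-0.505  0.411 -0.264  0.899 -0.    -0.506] F [ 0.7  0.2 -0. ] grip 0.0639 0.0
R [[-1.0, -0.0, -0.002], [-0.0, 1.0, 0.001], [0.002, 0.001, -1.0]]
shift in tool [-0.0021 -0.0004  0.0674]
```

View pics/s3.png

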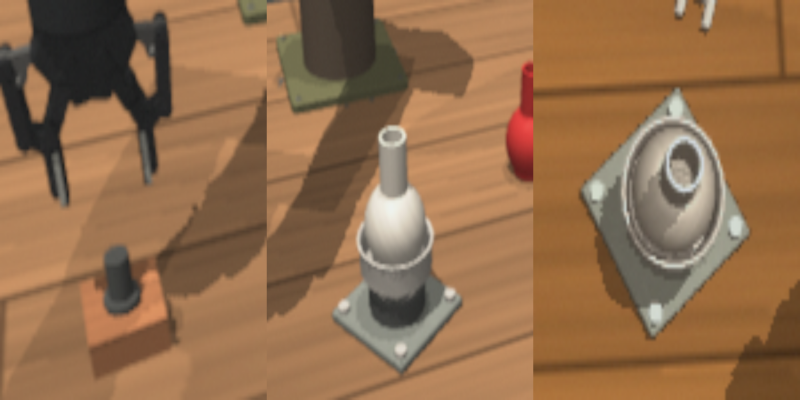

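The flask stands upright in the ring, with its mouth at top (326,221) and scene (225.6,181). The gripper straddles the stopper knob, so I'll grasp it.

Request:
apply_moves:
  rows:
    - {"x":-0.002,"y":0,"z":0.012,"rx":0,"ry":0,"rz":0}
    - {"x":0,"y":0,"z":0.018,"rx":0,"ry":0,"rz":0}
    - {"x":0,"y":0,"z":0.018,"rx":0,"ry":0,"rz":0}
    - {"x":0,"y":0,"z":0.012,"rx":0,"ry":0,"rz":0}
    - {"x":0,"y":0,"z":0.006,"rx":0,"ry":0,"rz":0}
    - {"x":0,"y":0,"z":0,"rx":0,"ry":0,"rz":0}
    - {"x":0,"y":0,"z":0,"rx":0,"ry":0,"rz":0}

```text
clock: 13.65
position: [0.4973, -0.274, 0.0608]
eef_rot: [-0.0, 1.0, -0.0, 0.0]
contact_force: [0.2, -0.5, 0.4]
grip_width: 0.0639
grasp_force: 0.0
```

Request:
apply_moves:
  rows:
    - {"x":0,"y":0,"z":0,"rx":0,"ry":0,"rz":0}
    - {"x":0,"y":0,"z":0,"rx":0,"ry":0,"rz":0}
    - {"x":0,"y":0,"z":0,"rx":0,"ry":0,"rz":0}
    - {"x":0,"y":0,"z":0,"rx":0,"ry":0,"rz":0}
    - {"x":0,"y":0,"z":0,"rx":0,"ry":0,"rz":0}
    - {"x":0,"y":0,"z":0,"rx":0,"ry":0,"rz":0}
    - {"x":0,"y":0,"z":0,"rx":0,"ry":0,"rz":0}
  gripper: -1
  squeeze: 50

```text
clock: 14.35
position: [0.4972, -0.274, 0.061]
eef_rot: [-0.0, 1.0, -0.0, 0.001]
contact_force: [-0.7, -0.1, 5.1]
grip_width: 0.0194
grasp_force: 48.8
```

```bash
python3 -c "
from h import *
f=grab('scene');g=grab('top')
print(ray(g,326.2-.4,221.25-.4,.173),ray(f,225.6-.4,181-.4,.173))
go(.517,-.0325,.2)"
```

```text
[ 0.5165569  -0.03011887  0.173     ] [ 0.51724031 -0.0327742   0.173     ]
clock 14.45 pos [ 0.4972 -0.274   0.061 ] q [-0.504  0.477 -0.346  0.746  0.    -0.504] F [-1.3  1.6  6. ] grip 0.0188 48.8
R [[-1.0, -0.0, 0.001], [-0.0, 1.0, -0.001], [-0.001, -0.001, -1.0]]
shift in tool [-0.02    0.2414 -0.1391]
```

The grip reads 18.8 mm on a 22 mm knob, so I'll look before lifting.

```bash
python3 -c "
from h import *
f=grab('scene');s=status.state();print(s['grip_width'],s['contact_force'],s['moment'])
for p in([.4962,-.2737,.062],[.4962,-.2737,.032],[.4972,-.274,.061]):print(proj(f,p))
cv2.imwrite('pics/s4.png',cv2.resize(f['pixels'][200:280,75:155,::-1],(600,600),interpolation=cv2.INTER_CUBIC))"
```

```text
0.019485690753262952 [-0.27863543  0.99073989  5.26703258] [ 0.11174326  0.14326923 -0.02943349]
[112.40021897 240.65647514]
[115.06188338 252.04701154]
[112.36202136 241.34257422]
```

View pics/s4.png

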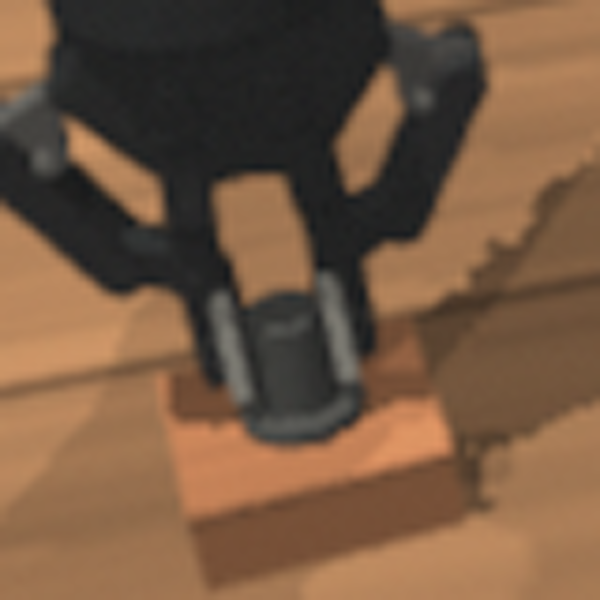

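The pads clasp the knob (crop (290,340)) and the stopper stands straight, so I'll lift and check.

Request:
apply_moves:
  rows:
    - {"x":0,"y":0,"z":-0.005,"rx":0,"ry":0,"rz":0}
    - {"x":0,"y":0,"z":-0.01,"rx":0,"ry":0,"rz":0}
    - {"x":0,"y":0,"z":-0.015,"rx":0,"ry":0,"rz":0}
    - {"x":0,"y":0,"z":-0.03,"rx":0,"ry":0,"rz":0}
    - {"x":0,"y":0,"z":-0.04,"rx":0,"ry":0,"rz":0}
    - {"x":0,"y":0,"z":-0.04,"rx":0,"ry":0,"rz":0}
    - {"x":0,"y":0,"z":-0.03,"rx":0,"ry":0,"rz":0}
    - {"x":0,"y":0,"z":-0.015,"rx":0,"ry":0,"rz":0}
    - {"x":0,"y":0,"z":0,"rx":0,"ry":0,"rz":0}
    - {"x":0,"y":0,"z":0,"rx":0,"ry":0,"rz":0}

```text
clock: 15.5
position: [0.4966, -0.2736, 0.2451]
eef_rot: [-0.0, 1.0, 0.0, -0.0]
contact_force: [-0.4, -0.1, -1.1]
grip_width: 0.0194
grasp_force: 48.9
```

```bash
python3 -c "
from h import *
go(.517,-.0325,.23)
f=grab('scene');s=status.state();
p=s['position'];c=proj(f,p).round().astype(int);print(c)
x,y=c-40
cv2.imwrite('pics/s5.png',cv2.resize(f['pixels'][y:y+80,x:x+80,::-1],(600,600),interpolation=cv2.INTER_CUBIC))"
```

```text
clock 15.5 pos [ 0.4966 -0.2736  0.2451] q [-0.504  0.336 -0.051  1.184  0.    -0.504] F [-0.4 -0.1 -1.1] grip 0.0194 48.9
R [[-1.0, -0.0, -0.0], [-0.0, 1.0, 0.0], [0.0, 0.0, -1.0]]
shift in tool [-0.0205  0.2411  0.0151]
[ 94 161]
```

View pics/s5.png

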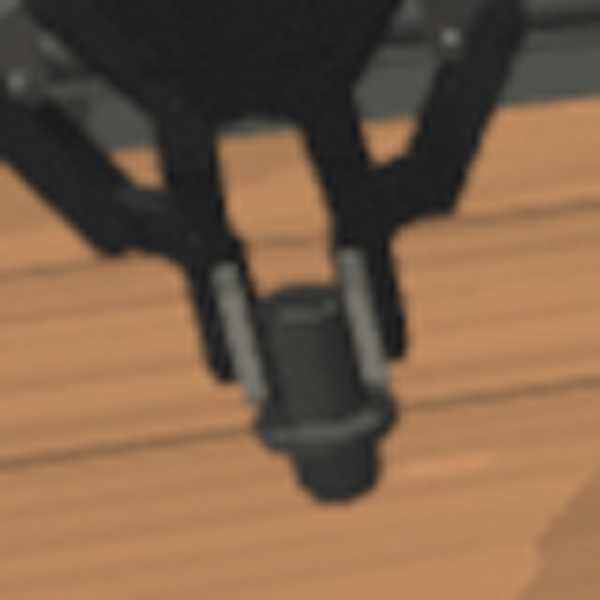

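The stopper is held straight (crop knob (310,350), plug (338,470)). I'll carry it over the mouth.

Request:
apply_moves:
  rows:
    - {"x":-0.001,"y":0.012,"z":0,"rx":0,"ry":0,"rz":0}
    - {"x":-0.002,"y":0.024,"z":0,"rx":0,"ry":0,"rz":0}
    - {"x":-0.003,"y":0.034,"z":0,"rx":0,"ry":0,"rz":0}
    - {"x":-0.003,"y":0.034,"z":0,"rx":0,"ry":0,"rz":0}
    - {"x":-0.003,"y":0.034,"z":0,"rx":0,"ry":0,"rz":0}
    - {"x":-0.003,"y":0.034,"z":0,"rx":0,"ry":0,"rz":0}
    - {"x":-0.003,"y":0.034,"z":0,"rx":0,"ry":0,"rz":0}
    - {"x":-0.002,"y":0.023,"z":0,"rx":0,"ry":0,"rz":0}
    - {"x":-0.001,"y":0.012,"z":0,"rx":0,"ry":0,"rz":0}
    - {"x":0,"y":0,"z":0,"rx":0,"ry":0,"rz":0}
    - {"x":0,"y":0,"z":0,"rx":0,"ry":0,"rz":0}
    - {"x":0,"y":0,"z":0,"rx":0,"ry":0,"rz":0}

```text
clock: 16.75
position: [0.5175, -0.0337, 0.2451]
eef_rot: [0.001, 1.0, -0.0, -0.0]
contact_force: [-0.4, 0.4, -0.7]
grip_width: 0.0199
grasp_force: 49.0
```

```bash
python3 -c "
from h import *
go(.518,-.0325,.229)
f=grab('scene')
print(proj(f,[.5172,-.0325,.173]),proj(f,[.517,-.0325,.192]))
cv2.imwrite('pics/s6.png',cv2.resize(f['pixels'][130:210,185:265,::-1],(600,600),interpolation=cv2.INTER_CUBIC))"
```

```text
clock 16.75 pos [ 0.5175 -0.0337  0.2451] q [-0.065  0.253 -0.169  1.149 -0.    -0.064] F [-0.4  0.4 -0.7] grip 0.0199 49.0
R [[-1.0, 0.001, -0.001], [0.001, 1.0, -0.0], [0.001, -0.0, -1.0]]
shift in tool [-0.0005  0.0012  0.0161]
[225.32291919 180.57121288] [224.88421038 172.40430617]
```

View pics/s6.png

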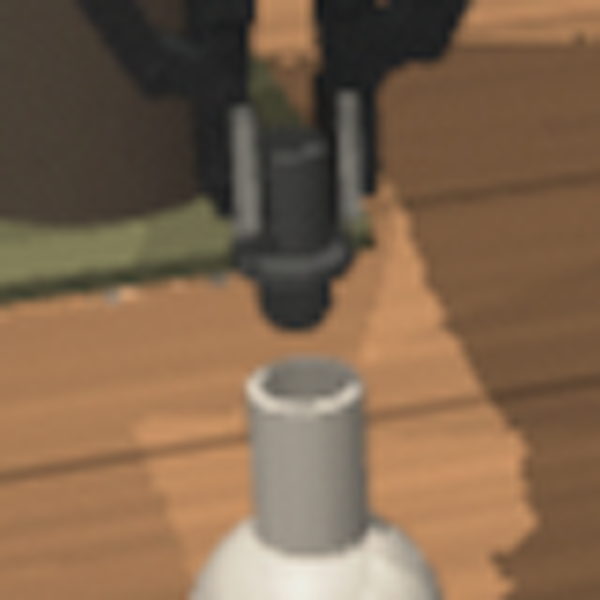

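The plug bottom is at crop (294,310) and the mouth at (306,385). That puts the plug about 2 mm short in y, so I'll shift it and insert slowly.

Request:
apply_moves:
  rows:
    - {"x":0,"y":0.0019,"z":0.004,"rx":0,"ry":0,"rz":0}
    - {"x":0,"y":0,"z":0.006,"rx":0,"ry":0,"rz":0}
    - {"x":0,"y":0,"z":0.006,"rx":0,"ry":0,"rz":0}
    - {"x":0,"y":0,"z":0.004,"rx":0,"ry":0,"rz":0}
    - {"x":0,"y":0,"z":0.004,"rx":0,"ry":0,"rz":0}
    - {"x":0,"y":0,"z":0,"rx":0,"ry":0,"rz":0}

```text
clock: 17.4
position: [0.5172, -0.0308, 0.2205]
eef_rot: [-0.0, 1.0, 0.0, -0.001]
contact_force: [-0.1, 0.1, -0.8]
grip_width: 0.0196
grasp_force: 49.0
```

Request:
apply_moves:
  rows:
    - {"x":0,"y":0,"z":0.004,"rx":0,"ry":0,"rz":0}
    - {"x":0,"y":0,"z":0.004,"rx":0,"ry":0,"rz":0}
    - {"x":0,"y":0,"z":0.003,"rx":0,"ry":0,"rz":0}
    - {"x":0,"y":0,"z":0,"rx":0,"ry":0,"rz":0}
    - {"x":0,"y":0,"z":0,"rx":0,"ry":0,"rz":0}

```text
clock: 17.9
position: [0.5177, -0.0308, 0.2102]
eef_rot: [-0.0, 1.0, -0.0, -0.0]
contact_force: [-0.3, 0.4, -0.8]
grip_width: 0.0197
grasp_force: 49.0
```

```bash
python3 -c "
from h import *
go(.518,-.0325,.208)
f=grab('scene')
cv2.imwrite('pics/s7.png',cv2.resize(f['pixels'][140:270,170:300,::-1],(600,600),interpolation=cv2.INTER_CUBIC))"
```

```text
clock 17.9 pos [ 0.5177 -0.0308  0.2102] q [-0.059  0.272 -0.237  1.062 -0.    -0.06 ] F [-0.3  0.4 -0.8] grip 0.0197 49.0
R [[-1.0, -0.0, -0.0], [-0.0, 1.0, -0.0], [0.0, -0.0, -1.0]]
shift in tool [-0.0004 -0.0017  0.0022]
```

View pics/s7.png

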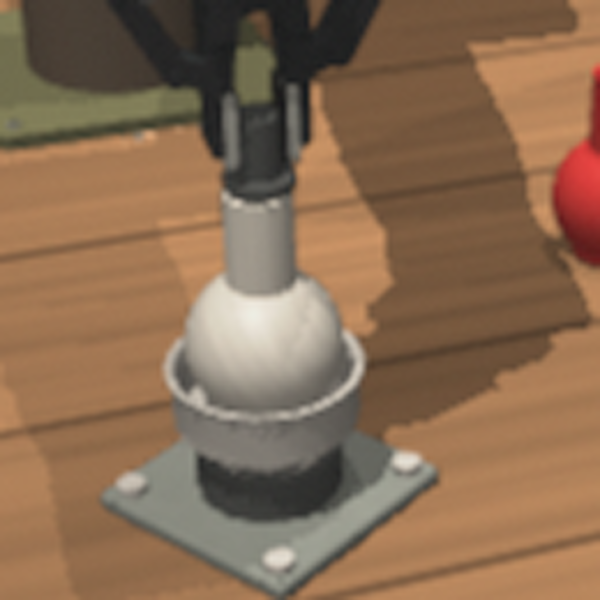

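The plug is in the bore and the flange (crop (260,185)) is about on the rim. Now I'll press down, watching the force.

Request:
apply_moves:
  rows:
    - {"x":0,"y":0,"z":0,"rx":0,"ry":0,"rz":0}
    - {"x":0,"y":0,"z":0.002,"rx":0,"ry":0,"rz":0}
    - {"x":0,"y":0,"z":0.002,"rx":0,"ry":0,"rz":0}
    - {"x":0,"y":0,"z":0.002,"rx":0,"ry":0,"rz":0}
    - {"x":0,"y":0,"z":0,"rx":0,"ry":0,"rz":0}
    - {"x":0,"y":0,"z":0,"rx":0,"ry":0,"rz":0}
  squeeze: 80

```text
clock: 18.55
position: [0.5181, -0.031, 0.2047]
eef_rot: [-0.0, 1.0, -0.0, 0.0]
contact_force: [-0.2, -0.3, 4.2]
grip_width: 0.0188
grasp_force: 78.9
```

Request:
apply_moves:
  rows:
    - {"x":0,"y":0,"z":0.002,"rx":0,"ry":0,"rz":0}
    - {"x":0,"y":0,"z":0.002,"rx":0,"ry":0,"rz":0}
    - {"x":0,"y":0,"z":0.002,"rx":0,"ry":0,"rz":0}
    - {"x":0,"y":0,"z":0,"rx":0,"ry":0,"rz":0}
    - {"x":0,"y":0,"z":0,"rx":0,"ry":0,"rz":0}

```text
clock: 19.05
position: [0.5182, -0.031, 0.1991]
eef_rot: [-0.0, 1.0, -0.0, 0.001]
contact_force: [-1.8, -1.0, 7.4]
grip_width: 0.0185
grasp_force: 79.2
```

Request:
apply_moves:
  rows:
    - {"x":0,"y":0,"z":0.002,"rx":0,"ry":0,"rz":0}
    - {"x":0,"y":0,"z":0.002,"rx":0,"ry":0,"rz":0}
    - {"x":0,"y":0,"z":0.001,"rx":0,"ry":0,"rz":0}
    - {"x":0,"y":0,"z":0,"rx":0,"ry":0,"rz":0}
    - {"x":0,"y":0,"z":0,"rx":0,"ry":0,"rz":0}

```text
clock: 19.55
position: [0.5184, -0.031, 0.1946]
eef_rot: [-0.0, 1.0, -0.0, 0.001]
contact_force: [-1.9, -0.0, 9.3]
grip_width: 0.019
grasp_force: 79.5
```

Request:
apply_moves:
  rows:
    - {"x":0,"y":0,"z":0.001,"rx":0,"ry":0,"rz":0}
    - {"x":0,"y":0,"z":0.001,"rx":0,"ry":0,"rz":0}
    - {"x":0,"y":0,"z":0,"rx":0,"ry":0,"rz":0}
    - {"x":0,"y":0,"z":0,"rx":0,"ry":0,"rz":0}

```text
clock: 19.95
position: [0.5185, -0.0309, 0.1931]
eef_rot: [-0.0, 1.0, -0.0, 0.001]
contact_force: [-1.9, -0.9, 12.4]
grip_width: 0.0192
grasp_force: 80.2
```

Request:
apply_moves:
  rows:
    - {"x":0,"y":0,"z":0.001,"rx":0,"ry":0,"rz":0}
    - {"x":0,"y":0,"z":0.0005,"rx":0,"ry":0,"rz":0}
    - {"x":0,"y":0,"z":0,"rx":0,"ry":0,"rz":0}
    - {"x":0,"y":0,"z":0,"rx":0,"ry":0,"rz":0}
    - {"x":0,"y":0,"z":0,"rx":0,"ry":0,"rz":0}

```text
clock: 20.45
position: [0.5191, -0.031, 0.1931]
eef_rot: [-0.0, 1.0, -0.0, 0.003]
contact_force: [-3.8, -0.6, 20.0]
grip_width: 0.0185
grasp_force: 80.8
```

The TCP stopped at 0.193 after 15 mm of travel while the force jumped from 12 to 20 N, so the ring is on its stop. My ten views are used, so I'll check the rim numerically before handing in.

```bash
python3 -c "
from h import *
f=grab('scene');o=cv2.imread('pics/s0.png')
g=cv2.cvtColor(f['pixels'],cv2.COLOR_RGB2GRAY);h=cv2.cvtColor(o,cv2.COLOR_BGR2GRAY)
print('now',g[222:262,228].tolist());print('start',h[222:262,228].tolist())
for z in(.08,.065):print(z,proj(f,[.565,-.0325,z]))
p=f['pixels'];print('neck/flange col',p[172:205,226].mean(1).astype(int).tolist());print(proj(f,[.53,-.031,.158]))
go(.518,-.031,.193)"
```

```text
now [199, 193, 185, 177, 168, 160, 152, 144, 133, 122, 114, 111, 108, 161, 161, 100, 106, 110, 116, 121, 123, 124, 123, 123, 99, 55, 51, 51, 50, 51, 54, 108, 138, 137, 137, 137, 144, 179, 211, 214]
start [214, 214, 214, 214, 215, 215, 214, 211, 179, 122, 104, 108, 112, 117, 117, 119, 120, 119, 120, 109, 80, 58, 53, 51, 49, 52, 53, 56, 59, 58, 67, 110, 133, 134, 133, 143, 162, 189, 209, 209]
0.08 [233.18279436 229.5538787 ]
0.065 [233.42810991 235.31434263]
neck/flange col [52, 64, 72, 64, 60, 59, 58, 59, 59, 60, 58, 58, 59, 58, 58, 74, 83, 71, 76, 119, 146, 147, 147, 147, 147, 146, 147, 146, 147, 147, 146, 146, 145]
[227.94827696 189.59005744]
clock 20.5 pos [ 0.5192 -0.031   0.1931] q [-0.06   0.282 -0.27   1.014 -0.    -0.06 ] F [-4.5 -1.3 20.5] grip 0.0191 80.8
R [[-1.0, -0.0, 0.005], [-0.0, 1.0, -0.0], [-0.005, -0.0, -1.0]]
shift in tool [ 0.0012 -0.      0.0001]
```

The rim's front edge moved from row 230 to 235.5, against a predicted 229.6 to 235.3 for the full 15 mm. The flange also sits on the neck with no gap.

```bash
python3 -c "
from workcell import robot
print(robot.close_job())"
```

```text
the job is handed in; nothing more can be done
None
```

The job is handed in: the silver flask stands stoppered in the cradle, with the ring pressed the full 15 mm home and the arm still holding it down at about 20 N for you to fasten the clip.

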